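# Lay the tea tray

### The arm

A 6-joint arm with a two-finger parallel gripper is mounted at the origin on the work surface. World frame = base frame: x ahead of the robot, y to its left, z up, the work surface at z = 0. Lengths are in m, angles in rad, forces in N, time in s.
With the tool pointing down it reaches from about 0.4 to 0.925 m from the base axis. Payload 12.5 kg.
Tool frame: the origin (TCP) lies at the very end of the fingers, on their centre line; the grasp point (between the pads) lies 19 mm behind it (manip.tcp_to_grasp is the distance from the TCP to the grasp point, in m); z points along the fingers, y is the line along which they close (so a half turn about z gives the same grasp; the last joint's range is limited). The gripper opens to 95 mm and grips with 3 to 60 N. Pads are 20 mm wide; open, the fingers measure 119 mm over their backs; the gripper's body (75 mm by 180 mm) begins 59 mm behind the grasp point.
Start: joints at [-1.229, 0.491, 1.559, -0, 1.092, -0.106], TCP at [0.271, -0.563, 0.215] pointing down, gripper open.
Joint ranges: [-3.1, 3.1], [-0.84, 2.19], [0.05, 2.79], [-1.13, 4.28], [0.06, 2.93], [-2.69, 2.69]. Speed limits (rad/s): [2.22, 2.22, 2.79, 3.14, 3.14, 3.14].

### API

Orientations are given as a unit quaternion [w, x, y, z].
In Python, from bench import manip, cams gives the robot as it stands. The module is installed in compiled form; this text tells all that it offers.
- The arm moves only by the tool servo_tool, never from a script. Its argument "moves" is a list that holds one entry, the list of rows, each a list of 5 numbers: the shift along the tool's x, y, z in cm, then the turn about the tool's z in rad, then the finger opening in cm, from 0 to 9.51. A call has 1 to 12 rows; each row is the pose to reach, as a shift and turn from the pose commanded when the call began, along the tool's axes at that moment; what a row does not reach only later rows make up. A row lasts 1/12 s, in which the tool goes at most 41.7 mm and 7.16 degrees, less where a joint would pass 70% of its speed; a pose out of reach is approached as far as the arm can. A call with a gripper value outside its range is refused whole. The fingers move at their own pace and stop on an object; the grip force is fixed at half the most. Time passes only in rows, so rows that repeat a pose let the fingers close. It gives the time, the measured TCP pose, the force, the opening and the grip force at its end, in the units of the state.
- manip.get_obs(): the state, without advancing time (a new reading comes with each control period).
- cams.camera(name): name is "side" or "top" or "wrist"; returns (picture, depth): 400x640x3 uint8, red, green, blue; 400x640 float32, m along the optical axis (not along the pixel's ray), 0 where there is no reading.
- cams.camera_params(name): a dict with "fx", "fy", "cx", "cy" (pixels), "T" (4x4, takes a point from camera to world coordinates); the wrist camera has in their place "mount" (4x4, takes a point from camera to tool coordinates, whose origin is the TCP and whose axes are the flange's). Camera axes: x right, y down, z forward; pixel columns grow to the right and rows downward; lengths in m; the calibration is good to about 2 mm. The wrist camera is an equidistant fisheye: a pixel r from the principal point sees the ray r / f radians off the axis. A picture is of the moment at which its call begins: read the wrist's pose just before it. camera_params takes no time and is no camera call.
- manip.hand_in(): hands the job in; it is judged then, once.
The state is a dict: "time_s": time; "joint_positions": joint angles; "dq": joint speeds; "tau": joint torques, N m; "eef_pos": TCP position; "tcp_rot": TCP orientation; "wrist_force": force on the tool from outside, world axes, zero at the start; "wrist_torque": the same for the moment, N m; "grip_width": opening from 0.0 (shut) to 1.0 (fully open); "grasp_force": force on a finger pad.
Only numpy, scipy, OpenCV 4.12 (cv2) and the standard library are available. Lean on these libraries where they do the work, as an engineer would, in place of code of your own. Each camera call takes 0.05 s, during which the arm holds its last target. There are 200 camera calls.

### The job

Lay the tea tray: stand the white milk jug in the middle of the black slate mat, the green-topped sweetener pot in the middle of the blue mat and the green glass cup in the middle of the cork mat, each upright, set down gently and not dropped. Leave the yellow jug, the red-topped pot and the amber glass cup standing where they are.

Things in the scene. Friction and masses are not known exactly. Their poses are not given: they have to be found in the camera images.
- jug_white_mid (a point): White porcelain milk jug, open at the top: round body standing upright, 80 mm high, widest diameter 58 mm between 18 and 55 mm up (52 mm at foot and rim), wall 4 mm. A loop handle sticks out on its own +y side to 50 mm from the axis, a small spout lip on its -y side at the rim, to 37 mm. It stands on the wooden worktop (height 0) and is to go on the tray. About 0.13 to 0.25 kg. This point is on the body's axis half-way up, 40 mm above its underside; z up.
- pot_green_mid (a point): Tablet sweetener pot: upright white plastic cylinder 48 mm in diameter and 52 mm high, then a shoulder and a narrower green push top (26 to 35 mm in diameter); 76 mm high in all, solid. It stands on the wooden worktop (height 0) and is to go on the tray. About 0.05 to 0.1 kg. This point is on its axis half-way up, 38 mm above its underside; z up.
- cup_green_mid (a point): Small handleless green glass cup, open at the top, nearly straight: 56 mm in diameter at the foot, 60 mm at the rim, 72 mm high, wall 4 mm. It stands on the wooden worktop (height 0) and is to go on the tray. About 0.1 to 0.2 kg. This point is on its axis half-way up, 36 mm above its underside; z up.
- jug_yellow_mid (a point): Yellow-glazed milk jug, open at the top: round body standing upright, 80 mm high, widest diameter 58 mm between 18 and 55 mm up (52 mm at foot and rim), wall 4 mm. A loop handle sticks out on its own +y side to 50 mm from the axis, a small spout lip on its -y side at the rim, to 37 mm. A look-alike that stays where it stands on the worktop. This point is on the body's axis half-way up, 40 mm above its underside; z up.
- pot_red_mid (a point): Tablet sweetener pot: upright white plastic cylinder 48 mm in diameter and 52 mm high, then a shoulder and a narrower red push top (26 to 35 mm in diameter); 76 mm high in all, solid. A look-alike that stays where it stands on the worktop. This point is on its axis half-way up, 38 mm above its underside; z up.
- cup_amber_mid (a point): Small handleless amber-brown glass cup, open at the top, nearly straight: 56 mm in diameter at the foot, 60 mm at the rim, 72 mm high, wall 4 mm. A look-alike that stays where it stands on the worktop. This point is on its axis half-way up, 36 mm above its underside; z up.
- mat_slate_top (a point): Square near-black slate mat, 86 x 86 mm, lying fixed inside the tray. 6 mm thick; this point is the centre of its top face, 14 mm above the worktop. The three mats' places in the tray are swapped about from start to start.
- mat_blue_top (a point): Round blue mat, 86 mm in diameter, lying fixed inside the tray. 6 mm thick; this point is the centre of its top face, 14 mm above the worktop. The three mats' places in the tray are swapped about from start to start.
- mat_cork_top (a point): Round tan cork mat, 86 mm in diameter, lying fixed inside the tray. 6 mm thick; this point is the centre of its top face, 14 mm above the worktop. The three mats' places in the tray are swapped about from start to start.
- tray: Fixed square pale wooden tray, 270 x 270 mm, floor 8 mm thick, rim 8 mm thick and 22 mm high above the worktop, a low brass handle (to 23 mm beyond the rim, 20 mm high) on its +y and -y sides. The three mats lie in it with centres 88 and 62 mm from its centre, 124 mm or more apart. Origin: centre of its underside, on the worktop; z up. It does not move during the job.
Mind the look-alikes: they are no part of the job. There is more than one size of the part that bears cup_green_mid; the job needs the largest.

How it is judged:
At the end, for the whole second after the job is handed in: White jug on the slate mat, green-topped pot on the blue mat, green glass on the cork mat: each within 15 mm of the mat's centre, upright within 0.1 rad, resting on it (height within 4 mm), released and at rest; the three look-alikes upright and within 20 mm of their starts (horizontal distance between jug_white_mid and mat_slate_top below 0.015 m and height (world z) of jug_white_mid between 0.05 and 0.058 m and angle between each of jug_white_mid, pot_green_mid, cup_green_mid, jug_yellow_mid, pot_red_mid, cup_amber_mid's own z axis and vertical below 0.1 rad and linear speed of each of jug_white, pot_green, cup_green below 0.02 m/s and angular speed of each of jug_white, pot_green, cup_green below 0.2 rad/s and contact force between the fingers and jug_white below 0.1 N and horizontal distance between pot_green_mid and mat_blue_top below 0.015 m and height (world z) of pot_green_mid between 0.048 and 0.056 m and contact force between the fingers and pot_green below 0.1 N and horizontal distance between cup_green_mid and mat_cork_top below 0.015 m and height (world z) of cup_green_mid between 0.046 and 0.054 m and contact force between the fingers and cup_green below 0.1 N and distance of each of jug_yellow_mid, pot_red_mid, cup_amber_mid from where it was at the start of the episode below 0.02 m); the robot touches nothing.
It fails at once if a tea thing is dropped: nothing touches it while it is more than about 2 cm above its mat ((height (world z) of jug_white_mid above 0.076 m and contact force between anything else and jug_white below 0.001 N) or (height (world z) of pot_green_mid above 0.074 m and contact force between anything else and pot_green below 0.001 N) or (height (world z) of cup_green_mid above 0.072 m and contact force between anything else and cup_green below 0.001 N)).
It fails at once if a look-alike that stays is shifted by more than 2 cm, lifted or knocked over ((distance of jug_yellow_mid from where it was at the start of the episode above 0.02 m or angle between jug_yellow_mid's own z axis and vertical above 0.3 rad) or (distance of pot_red_mid from where it was at the start of the episode above 0.02 m or angle between pot_red_mid's own z axis and vertical above 0.3 rad) or (distance of cup_amber_mid from where it was at the start of the episode above 0.02 m or angle between cup_amber_mid's own z axis and vertical above 0.3 rad)).
It fails at once if a tea thing is tipped over (angle between any of jug_white_mid, pot_green_mid, cup_green_mid's own z axis and vertical above 0.8 rad).
It also fails if it takes over 90 s, if anything falls off the work surface, if the arm or the gripper's body presses on something with over 40 N, if the wrist force passes 120 N, or if a joint passes its speed limit or range.

## Working session

There is one attempt and no reset: what is moved stays moved. The work goes in short steps, Python scripts to look and compute and a tool call to move; the robot and the scene stay as the last step left them, time stands still between calls to the robot, and variables do not carry over. Pictures are saved under pics/ and viewed, at most 14 in all, crops included, and the job is handed in when it is done.

Besides the shell and the picture viewer there is one more tool, called after "Request:" by a JSON object that holds its "fn" and its "kwargs". servo_tool: Moves the arm, as the interface text tells. Its arguments: {"type":"object","properties":{"moves":{"type":"array"}},"required":["moves"]}

```bash
mkdir -p pics; python3 - <<'E'
from bench import manip,cams
import cv2,numpy as np
o=manip.get_obs();print(o['time_s'],o['eef_pos'],o['tcp_rot'])
for n in ['top','side']:
    p,d=cams.camera(n);cv2.imwrite(f'pics/{n}0.png',p[:,:,::-1]);np.savez(f'{n}0.npz',p=p,d=d)
    c=cams.camera_params(n);print(n,c['fx'],c['cx'],c['cy'],np.round(c['T'],3).tolist())
E
```

```text
0.0 [ 0.27054684 -0.5631156   0.21405585] [-5.78943696e-04  9.75037152e-01  2.22041016e-01 -7.18379632e-05]
top 381.738127379638 323.6794333277641 204.45657683105375 [[-0.016, -0.986, 0.164, 0.43], [-1.0, 0.017, 0.002, 0.065], [-0.004, -0.164, -0.986, 0.955], [0.0, 0.0, 0.0, 1.0]]
side 447.33898942800727 323.80901583957734 193.5158831858953 [[-0.894, -0.34, 0.291, 0.248], [-0.447, 0.706, -0.549, 0.685], [-0.019, -0.621, -0.784, 0.902], [0.0, 0.0, 0.0, 1.0]]
```

View pics/top0.png

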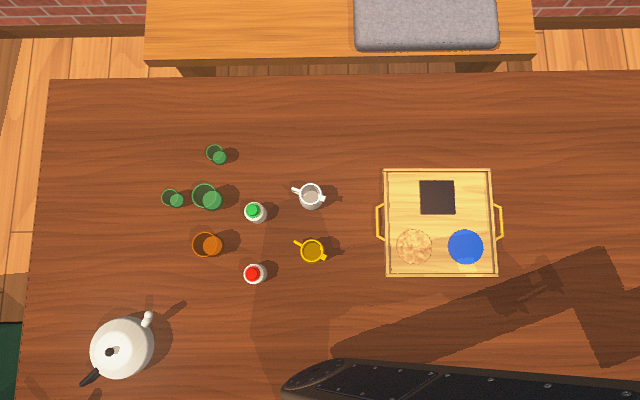

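View pics/side0.png

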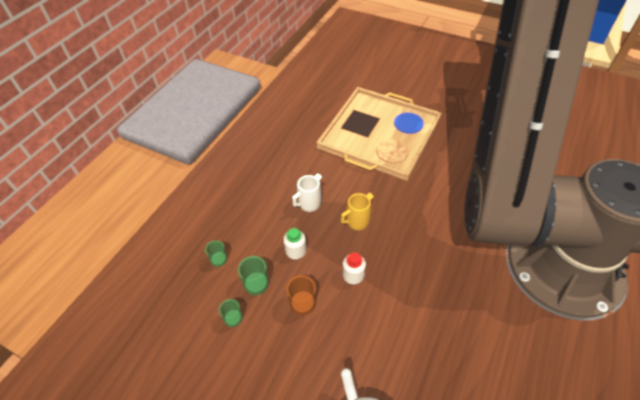

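Candidates in the top view:
- **Green cups:** (216,154) small, (172,198) small, (207,196) largest, so I choose (207,196).
- **Jugs:** white (311,196) chosen; yellow (312,250) stays.
- **Pots:** green top (254,211) chosen; red top (253,273) stays.
- **Amber cup:** (207,244) stays.
- **Mats:** slate (437,197), cork (414,246), blue (465,247).

```bash
cat > h.py <<'E'
from bench import manip,cams
import cv2,numpy as np
def rays(n,uv):
    c=cams.camera_params(n);uv=np.asarray(uv,float).reshape(-1,2);T=c['T']
    return T[:3,3],np.c_[(uv[:,0]-c['cx'])/c['fx'],(uv[:,1]-c['cy'])/c['fy'],np.ones(len(uv))]@T[:3,:3].T
def plane(n,uv,z):
    o,r=rays(n,uv);return o+r*((z-o[2])/r[:,2])[:,None]
def cloud(n,d):
    v,u=np.mgrid[:400,:640];o,r=rays(n,np.c_[u.ravel(),v.ravel()]);return (o+r*d.reshape(-1,1)).reshape(400,640,3)
def circ(P):
    A=np.c_[2*P[:,:2],np.ones(len(P))];s=np.linalg.lstsq(A,(P[:,:2]**2).sum(1),rcond=None)[0]
    return s[:2],np.sqrt(s[2]+s[:2]@s[:2])
E
python3 - <<'E'
from h import *
f=np.load('top0.npz');p,d=f['p'],f['d'];W=cloud('top',d);hsv=cv2.cvtColor(p,cv2.COLOR_RGB2HSV)
H,S,V=[hsv[:,:,i].astype(int) for i in range(3)]
def sub(m,u,v,r):
    k=np.zeros_like(m);k[v-r:v+r,u-r:u+r]=1;return m&k
def blob(n,m,z):
    _,_,st,c=cv2.connectedComponentsWithStats(m.astype(np.uint8));i=1+np.argmax(st[1:,4]);print(n,c[i].round(1),st[i].tolist(),plane('top',c[i],z)[0].round(4))
blob('slate',sub(V<70,437,197,28),.014)
blob('blue',sub((H>105)&(H<125)&(S>150),465,247,28),.014)
tr=sub(W[:,:,2]>-1,414,246,19); 
P=W[246-12:246+12,414-12:414+12];print('cork z',np.median(P[:,:,2]))
cork=sub((S>50)&(V<235)&(H<25),414,246,21);blob('cork',cork,.014)
blob('greentop',sub((H>45)&(H<85)&(S>120),254,211,14),.076)
blob('redtop',sub(((H<8)|(H>172))&(S>180)&(V>150),253,273,14),.076)
for n,u,v,h in [('jug',311,196,.08),('yjug',312,250,.08),('pot',254,211,.052),('rpot',253,273,.052),('cup',207,196,.072),('amber',207,244,.072),('s1',216,154,.05),('s2',172,198,.05)]:
    Q=W[v-22:v+22,u-22:u+22].reshape(-1,3);Q=Q[np.linalg.norm(Q[:,:2]-plane('top',(u,v),h/2)[0,:2],axis=1)<.06]
    Q=Q[Q[:,2]>.015];t=Q[Q[:,2]>h-.008]
    print(n,len(Q),len(t),'zmax',Q[:,2].max().round(3),'bbox',t[:,:2].min(0).round(3),t[:,:2].max(0).round(3),'circ',*[np.round(x,4) for x in circ(t)])
big=np.hstack([cv2.resize(p[v-25:v+25,u-25:u+25],(260,260),interpolation=2) for u,v in [(207,196),(254,211),(311,196)]])
cv2.imwrite('pics/crop.png',big[:,:,::-1])
E
```

```text
Traceback (most recent call last):
ValueError: attempt to get argmax of an empty sequence
```

```bash
cat > m.py <<'E'
from h import *
f=np.load('top0.npz');p,d=f['p'],f['d'];W=cloud('top',d);hsv=cv2.cvtColor(p,cv2.COLOR_RGB2HSV)
H,S,V=[hsv[:,:,i].astype(int) for i in range(3)]
def sub(m,u,v,r):
    k=np.zeros(m.shape,bool);k[v-r:v+r,u-r:u+r]=True;return m&k
def blob(n,m,z):
    if not m.any(): print(n,'none');return
    _,_,st,c=cv2.connectedComponentsWithStats(m.astype(np.uint8));i=1+np.argmax(st[1:,4]);print(n,c[i].round(1),st[i].tolist(),plane('top',c[i],z)[0].round(4))
print('px slate,blue,cork,tray,gtop',[hsv[v,u].tolist() for u,v in [(437,197),(465,247),(414,246),(440,225),(252,211)]])
blob('slate',sub(V<110,437,197,28),.014)
blob('blue',sub((H>105)&(H<125)&(S>150),465,247,28),.014)
cork=sub((V<215)&(H<25),414,246,21);blob('cork',cork,.014)
blob('greentop',sub((H>45)&(H<85)&(S>120),254,211,14),.076)
blob('redtop',sub(((H<8)|(H>172))&(S>180)&(V>150),253,273,14),.076)
for n,u,v,h in [('jug',311,196,.08),('yjug',312,250,.08),('pot',254,211,.052),('rpot',253,273,.052),('cup',207,196,.072),('amber',207,244,.072),('s1',216,154,.05),('s2',172,198,.05)]:
    Q=W[v-22:v+22,u-22:u+22].reshape(-1,3);Q=Q[np.linalg.norm(Q[:,:2]-plane('top',(u,v),h/2)[0,:2],axis=1)<.06]
    Q=Q[Q[:,2]>.015];t=Q[Q[:,2]>h-.008]
    if len(t)<4: print(n,len(Q),len(t),Q[:,2].max() if len(Q) else 0);continue
    print(n,len(Q),len(t),'zmax',Q[:,2].max().round(3),'bbox',t[:,:2].min(0).round(3),t[:,:2].max(0).round(3),'circ',*[np.round(x,4) for x in circ(t)])
big=np.hstack([cv2.resize(p[v-25:v+25,u-25:u+25],(260,260),interpolation=2) for u,v in [(207,196),(254,211),(311,196)]])
cv2.imwrite('pics/crop.png',big[:,:,::-1])
E
python3 m.py
```

```text
px slate,blue,cork,tray,gtop [[9, 81, 95], [110, 179, 212], [20, 132, 246], [21, 133, 244], [62, 155, 212]]
slate [437.1 197. ] [420, 180, 35, 34, 1117] [ 0.6012 -0.2181  0.014 ]
blue [465.4 246.5] [449, 230, 34, 34, 922] [ 0.4767 -0.2794  0.014 ]
cork [396. 247.] [396, 245, 1, 5, 5] [ 0.4783 -0.1095  0.014 ]
greentop [252.7 210.3] [246, 204, 14, 14, 153] [0.5658 0.2316 0.076 ]
redtop [252.3 273.5] [246, 266, 14, 15, 163] [0.4208 0.2304 0.076 ]
jug 389 159 zmax 0.086 bbox [0.576 0.063] [0.628 0.124] circ [0.6014 0.0955] 0.0254
yjug 268 168 zmax 0.955 bbox [0.43  0.063] [0.497 0.124] circ [0.4669 0.0925] 0.026
pot 363 318 zmax 0.081 bbox [0.544 0.21 ] [0.59  0.257] circ [0.5668 0.2336] 0.0167
rpot 373 340 zmax 0.081 bbox [0.399 0.209] [0.442 0.257] circ [0.4205 0.2322] 0.0167
cup 486 177 zmax 0.076 bbox [0.576 0.319] [0.634 0.377] circ [0.6043 0.3478] 0.0276
amber 450 178 zmax 0.076 bbox [0.462 0.314] [0.52  0.374] circ [0.4899 0.343 ] 0.0276
s1 227 92 zmax 0.054 bbox [0.696 0.314] [0.737 0.354] circ [0.7158 0.3336] 0.0194
s2 248 103 zmax 0.056 bbox [0.586 0.417] [0.626 0.459] circ [0.6056 0.4381] 0.0194
```

```bash
sleep 1
```

```text
(no output)
```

View pics/crop.png

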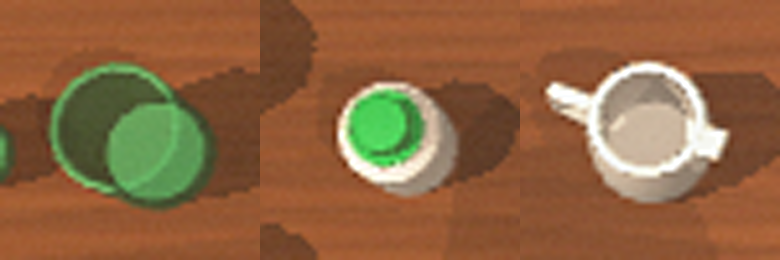

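The crops confirm the choices: the largest green cup, with its rim at crop pixel (115,128), the green-topped pot, and the white jug. The jug's rim centre is at (647,118), its handle points up-left at (553,95), and its spout is at (712,142).

```bash
cat >> h.py <<'E'
def yaw():
    q=manip.get_obs()['tcp_rot'];return np.arctan2(2*(q[1]*q[2]+q[0]*q[3]),1-2*(q[2]**2+q[3]**2))
def to(x,y,z,deg):
    o=manip.get_obs();a=yaw();d=np.array([x,y,z])-o['eef_pos']
    ux=np.array([np.cos(a),np.sin(a)]);uy=np.array([np.sin(a),-np.cos(a)])
    t=a-np.radians(deg);t=(t+np.pi/2)%np.pi-np.pi/2
    print('t',round(o['time_s'],2),'tcp',np.round(o['eef_pos'],4),'yaw',round(np.degrees(a),1),'move cm',np.round([d[:2]@ux*100,d[:2]@uy*100,-d[2]*100],2),'turn',round(t,3),'w',o['grip_width'])
E
python3 - <<'E'
from h import *
print(plane('top',[(309.9,193.2)],.08), plane('top',[(436,197),(414.5,246)],.014))
to(.601,.093,.2,73.7)
E
```

```text
[[0.60322401 0.09774936 0.08      ]] [[ 0.60123887 -0.21538329  0.014     ]
 [ 0.48004707 -0.1548845   0.014     ]]
t 0.1 tcp [ 0.2706 -0.5632  0.2141] yaw 25.7 move cm [ 58.2  -44.84   1.41] turn -0.839 w 1.0008008413913752
```

Request:
{"fn": "servo_tool", "kwargs": {"moves": [[[58.4,-45.1,1.4,-0.84,9.5],[58.4,-45.1,1.4,-0.84,9.5],[58.4,-45.1,1.4,-0.84,9.5],[58.4,-45.1,1.4,-0.84,9.5],[58.4,-45.1,1.4,-0.84,9.5],[58.4,-45.1,1.4,-0.84,9.5],[58.4,-45.1,1.4,-0.84,9.5],[58.4,-45.1,1.4,-0.84,9.5],[58.4,-45.1,1.4,-0.84,9.5],[58.4,-45.1,1.4,-0.84,9.5],[58.4,-45.1,1.4,-0.84,9.5],[58.4,-45.1,1.4,-0.84,9.5]]]}}

```text
time_s: 1.1
eef_pos: [0.4954, -0.1146, 0.2051]
tcp_rot: [-0.0, 0.8, 0.6, -0.0]
wrist_force: [0.2, -0.7, 0.9]
grip_width: 1.0
grasp_force: 0.0
```

```bash
python3 -c "
from h import *
to(.602,.0965,.2,73.7)"
```

```text
t 1.1 tcp [ 0.4954 -0.1146  0.2051] yaw 73.8 move cm [23.24  4.34  0.51] turn 0.001 w 0.9996017854045787
```

Request:
{"fn": "servo_tool", "kwargs": {"moves": [[[23.2,4.3,0.5,0,9.5],[23.2,4.3,0.5,0,9.5],[23.2,4.3,0.5,0,9.5],[23.2,4.3,0.5,0,9.5],[23.2,4.3,0.5,0,9.5],[23.2,4.3,0.5,0,9.5],[23.2,4.3,0.5,0,9.5],[23.2,4.3,0.5,0,9.5]]]}}

```text
time_s: 1.77
eef_pos: [0.601, 0.0954, 0.1993]
tcp_rot: [-0.0, 0.799, 0.601, -0.001]
wrist_force: [-0.0, 0.0, -0.2]
grip_width: 0.996
grasp_force: 0.0
```

```bash
python3 - <<'E'
from h import *
to(.602,.0965,.025,73.7)
p,d=cams.camera('wrist');cv2.imwrite('pics/w1.png',p[:,:,::-1])
c=cams.camera_params('wrist');print({k:np.round(v,4).tolist() for k,v in c.items()})
E
```

```text
t 1.77 tcp [0.601  0.0954 0.1993] yaw 73.9 move cm [ 0.13  0.07 17.43] turn 0.004 w 0.9961176858869013
{'fx': 309.7069, 'fy': 309.7069, 'cx': 320.1725, 'cy': 203.1475, 'mount': [[0.0004, -0.9704, -0.2413, 0.0675], [1.0, 0.0007, -0.001, 0.0005], [0.0012, -0.2413, 0.9704, -0.1697], [0.0, 0.0, 0.0, 1.0]]}
```

View pics/w1.png

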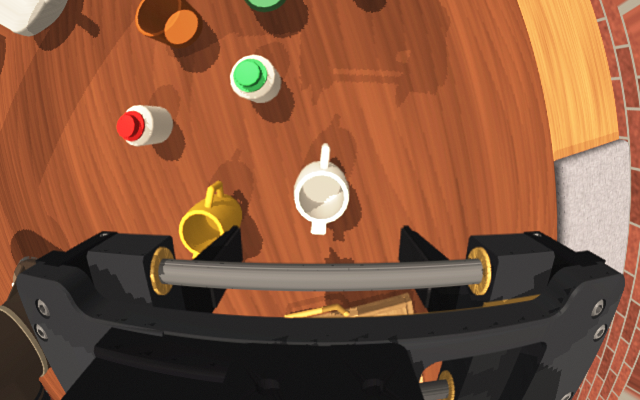

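The wrist view shows the white jug's rim at about (321,192), centred between the fingers. Its handle points along tool +x at (325,155), so the closing axis is right.

```bash
cat >> h.py <<'E'
def wplane(o,uv,z):
    c=cams.camera_params('wrist');v=(np.asarray(uv,float)-[c['cx'],c['cy']])/c['fx'];t=np.linalg.norm(v)
    r=np.r_[v/t*np.sin(t),np.cos(t)] if t>0 else np.array([0,0,1.])
    from scipy.spatial.transform import Rotation as R
    q=o['tcp_rot'];M=R.from_quat([q[1],q[2],q[3],q[0]]).as_matrix()
    m=c['mount'];s=o['eef_pos']+M@m[:3,3];r=M@m[:3,:3]@r
    return s+r*(z-s[2])/r[2]
E
python3 - <<'E'
from h import *
o=manip.get_obs();p=cv2.imread('pics/w1.png');hsv=cv2.cvtColor(p,cv2.COLOR_BGR2HSV).astype(int)
m=((hsv[:,:,1]<60)&(hsv[:,:,2]>170)).astype(np.uint8);m[:140]=0;m[240:]=0;m[:,:280]=0;m[:,365:]=0
ys,xs=np.nonzero(m);print('mask',xs.min(),xs.max(),ys.min(),ys.max())
print('left/right edges row 185',[xs[ys==r].tolist()[::len(xs[ys==r])-1 or 1] for r in (180,185,190,195)])
for uv in [(321,188),(248,73),(249,70)]: print(uv,wplane(o,uv,.08 if uv[0]>300 else .076).round(4))
E
```

```text
mask 294 348 144 234
left/right edges row 185 [[297, 345], [295, 346], [294, 347], [294, 348]]
(321, 188) [0.6044 0.1041 0.08  ]
(248, 73) [0.5687 0.2306 0.076 ]
(249, 70) [0.5704 0.2331 0.076 ]
```

Request:
{"fn": "servo_tool", "kwargs": {"moves": [[[0.4,0.1,4,0,9.5],[0.4,0.1,8,0,9.5],[0.4,0.1,12,0,9.5],[0.4,0.1,15,0,9.5],[0.4,0.1,17,0,9.5],[0.4,0.1,17.9,0,9.5],[0.4,0.1,17.9,0,9.5],[0.4,0.1,17.9,0,5],[0.4,0.1,17.9,0,5],[0.4,0.1,17.9,0,5],[0.4,0.1,17.9,0,5],[0.4,0.1,17.9,0,5]]]}}

```text
time_s: 2.82
eef_pos: [0.6035, 0.0977, 0.0221]
tcp_rot: [0.0, 0.8, 0.6, 0.001]
wrist_force: [-0.5, 0.8, -0.0]
grip_width: 0.709
grasp_force: 0.0
```

Request:
{"fn": "servo_tool", "kwargs": {"moves": [[[0,0,0,0,4.5],[0,0,0,0,4.5],[0,0,0,0,4.5],[0,0,0,0,4.5],[0,0,0,0,4.5],[0,0,0,0,4.5]]]}}

```text
time_s: 3.32
eef_pos: [0.6032, 0.0977, 0.0216]
tcp_rot: [0.0, 0.8, 0.6, 0.0]
wrist_force: [-1.6, -0.1, 6.1]
grip_width: 0.601
grasp_force: 30.0
```

Request:
{"fn": "servo_tool", "kwargs": {"moves": [[[0,0,-1,0,4.5],[0,0,-3,0,4.5],[0,0,-6,0,4.5],[-3,0.9,-8,0,4.5],[-7,2,-8,0,4.5],[-11,3.1,-8,0,4.5],[-15,4.3,-8,0,4.5],[-19,5.4,-8,0,4.5],[-23,6.6,-8,0,4.5],[-27,7.7,-8,0,4.5],[-29.5,8.4,-8,0,4.5],[-30.3,8.6,-8,0,4.5]]]}}

```text
time_s: 4.32
eef_pos: [0.6007, -0.2215, 0.1014]
tcp_rot: [0.001, 0.801, 0.599, -0.0]
wrist_force: [0.5, 0.7, -1.3]
grip_width: 0.602
grasp_force: 30.0
```

```bash
python3 - <<'E'
from h import *
p,d=cams.camera('top');q,_=cams.camera('side');cv2.imwrite('pics/a.png',np.hstack([p[150:300,280:520],q[40:240,260:480][:150]])[:,:,::-1])
to(.601,-.2175,.036,73.7);print(manip.get_obs()['grasp_force'])
E
```

```text
t 4.42 tcp [ 0.6007 -0.2186  0.1012] yaw 73.6 move cm [ 0.12 -0.    6.52] turn -0.001 w 0.6030730334208365
29.99959487697197
```

View pics/a.png

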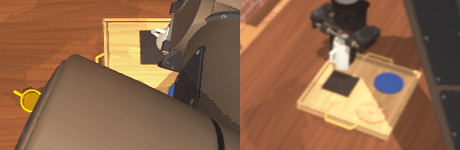

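The jug hangs upright in the gripper above the tray. The arm hides the slate, but the pose reading agrees with the target.

Request:
{"fn": "servo_tool", "kwargs": {"moves": [[[0.1,0,2,0,4.5],[0.1,0,4,0,4.5],[0.1,0,5.2,0,4.5],[0.1,0,5.8,0,4.5],[0.1,0,6.2,0,4.5],[0.1,0,6.5,0,4.5],[0.1,0,6.6,0,4.5],[0.1,0,6.6,0,4.5],[0.1,0,6.6,0,4.5]]]}}

```text
time_s: 5.17
eef_pos: [0.6017, -0.2164, 0.0358]
tcp_rot: [0.0, 0.8, 0.6, 0.0]
wrist_force: [-0.0, -0.5, -2.0]
grip_width: 0.604
grasp_force: 30.0
```

Request:
{"fn": "servo_tool", "kwargs": {"moves": [[[0,0,0,0,7.5],[0,0,0,0,8],[0,0,0,0,8],[0,0,0,0,8],[0,0,0,0,8],[0,0,0,0,8],[0,0,-2,0,8],[0,0,-5,0,8],[0,0,-9,0,8],[0,0,-13,0,8],[0,0,-16,0,8],[0,0,-16,0,8]]]}}

```text
time_s: 6.17
eef_pos: [0.6034, -0.2172, 0.2019]
tcp_rot: [0.004, 0.8, 0.6, 0.002]
wrist_force: [0.6, -0.6, 0.4]
grip_width: 0.841
grasp_force: 0.0
```

```bash
python3 - <<'E'
from h import *
to(.567,.2335,.2,90)
p,d=cams.camera('wrist');cv2.imwrite('pics/w2.png',p[:,:,::-1])
E
```

```text
t 6.17 tcp [ 0.6034 -0.2172  0.2019] yaw 73.8 move cm [ 42.26 -16.08   0.19] turn -0.283 w 0.8405763883029078
```

View pics/w2.png

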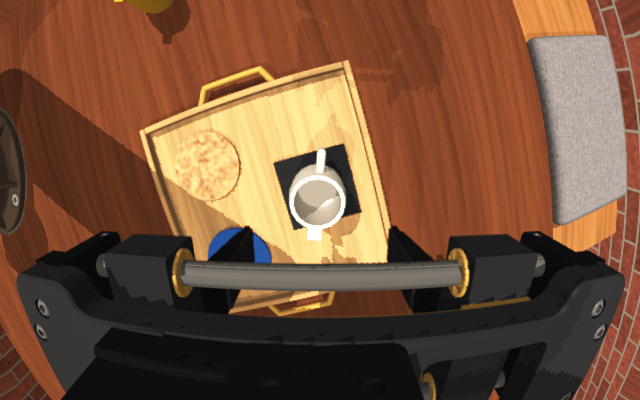

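The jug stands upright on the slate with its rim at about (318,199), well inside the square. The cork mat is at (207,166). Next is the pot.

Request:
{"fn": "servo_tool", "kwargs": {"moves": [[[42.3,-16.1,0.2,-0.28,8],[42.3,-16.1,0.2,-0.28,8],[42.3,-16.1,0.2,-0.28,8],[42.3,-16.1,0.2,-0.28,8],[42.3,-16.1,0.2,-0.28,8],[42.3,-16.1,0.2,-0.28,8],[42.3,-16.1,0.2,-0.28,8],[42.3,-16.1,0.2,-0.28,8],[42.3,-16.1,0.2,-0.28,8],[42.3,-16.1,0.2,-0.28,8],[42.3,-16.1,0.2,-0.28,8],[42.3,-16.1,0.2,-0.28,8]]]}}

```text
time_s: 7.22
eef_pos: [0.5634, 0.2401, 0.1915]
tcp_rot: [-0.001, 0.707, 0.708, -0.0]
wrist_force: [0.3, -0.2, -0.2]
grip_width: 0.839
grasp_force: 0.0
```

Request:
{"fn": "servo_tool", "kwargs": {"moves": [[[0,0,0,0,8],[0,0,0,0,8],[0,0,0,0,8]]]}}

```text
time_s: 7.47
eef_pos: [0.5649, 0.2337, 0.1925]
tcp_rot: [-0.0, 0.709, 0.706, -0.001]
wrist_force: [0.7, -0.5, 0.1]
grip_width: 0.84
grasp_force: 0.0
```

```bash
python3 - <<'E'
from h import *
o=manip.get_obs();p,d=cams.camera('wrist');hsv=cv2.cvtColor(p,cv2.COLOR_RGB2HSV).astype(int)
m=((hsv[:,:,0]>45)&(hsv[:,:,0]<85)&(hsv[:,:,1]>120)).astype(np.uint8);m[:,:280]=0;m[:,360:]=0;m[:140]=0;m[240:]=0
_,_,st,c=cv2.connectedComponentsWithStats(m);i=1+np.argmax(st[1:,4]);print(c[i],st[i],wplane(o,c[i],.076))
to(.567,.2335,.012,90)
E
```

```text
[322.77011494 196.87126437] [307 181  33  33 870] [0.56740607 0.23604924 0.076     ]
t 7.52 tcp [0.5651 0.2335 0.1927] yaw 89.7 move cm [-0.    0.19 18.07] turn -0.005 w 0.8381026387937348
```

Request:
{"fn": "servo_tool", "kwargs": {"moves": [[[0.1,0.2,4,0,8],[0.1,0.2,8,0,8],[0.1,0.2,12,0,8],[0.1,0.2,15,0,8],[0.1,0.2,17,0,8],[0.1,0.2,17.9,0,8],[0.1,0.2,17.9,0,8],[0.1,0.2,17.9,0,3.8],[0.1,0.2,17.9,0,3.8],[0.1,0.2,17.9,0,3.8],[0.1,0.2,17.9,0,3.8],[0.1,0.2,17.9,0,3.8]]]}}

```text
time_s: 8.52
eef_pos: [0.5673, 0.2359, 0.0151]
tcp_rot: [0.0, 0.708, 0.706, 0.001]
wrist_force: [-0.6, 0.4, 0.2]
grip_width: 0.545
grasp_force: 0.0
```

Request:
{"fn": "servo_tool", "kwargs": {"moves": [[[0,0,0,0,3.8],[0,0,0,0,3.8],[0,0,0,0,3.8],[0,0,0,0,3.8],[0,0,0,0,3.8],[0,0,0,0,3.8]]]}}

```text
time_s: 9.02
eef_pos: [0.5672, 0.2359, 0.0148]
tcp_rot: [0.0, 0.708, 0.706, 0.0]
wrist_force: [-0.5, -0.2, 6.2]
grip_width: 0.502
grasp_force: 30.0
```

```bash
python3 -c "
from h import *
to(.4767,-.2794,.1,90)"
```

```text
t 9.02 tcp [0.5672 0.2359 0.0148] yaw 89.8 move cm [-51.56  -8.9   -8.52] turn -0.003 w 0.5024207749372931
```

Request:
{"fn": "servo_tool", "kwargs": {"moves": [[[0,0,-1,0,3.8],[0,0,-3,0,3.8],[0,0,-6.5,0,3.8],[0,0,-10,0,3.8],[-3,-0.5,-11,0,3.8],[-7,-1.2,-11,0,3.8],[-11,-1.9,-11,0,3.8],[-15,-2.6,-11,0,3.8],[-19,-3.3,-11,0,3.8],[-23,-4,-11,0,3.8],[-27,-4.7,-11,0,3.8],[-31,-5.4,-11,0,3.8]]]}}

```text
time_s: 10.02
eef_pos: [0.5113, -0.0758, 0.1248]
tcp_rot: [0.0, 0.708, 0.706, 0.0]
wrist_force: [0.4, 0.5, -1.4]
grip_width: 0.504
grasp_force: 30.0
```

Request:
{"fn": "servo_tool", "kwargs": {"moves": [[[-4,-0.7,0,0,3.8],[-8,-1.4,0,0,3.8],[-12,-2.1,0,0,3.8],[-16,-2.8,0,0,3.8],[-19,-3.3,0,0,3.8],[-20.3,-3.5,0,0,3.8],[-20.6,-3.5,0,0,3.8],[-20.6,-3.5,0,0,3.8],[-20.6,-3.5,0,0,3.8]]]}}

```text
time_s: 10.77
eef_pos: [0.4765, -0.2787, 0.1243]
tcp_rot: [-0.0, 0.708, 0.706, 0.0]
wrist_force: [-0.2, -0.0, -0.2]
grip_width: 0.503
grasp_force: 30.0
```

```bash
python3 -c "
from h import *
to(.477,-.2790,.0288,90)
p,d=cams.camera('wrist');cv2.imwrite('pics/w3.png',p[:,:,::-1])"
```

```text
t 10.77 tcp [ 0.4765 -0.2787  0.1243] yaw 89.9 move cm [-0.03  0.05  9.55] turn -0.002 w 0.5028830231712864
```

View pics/w3.png

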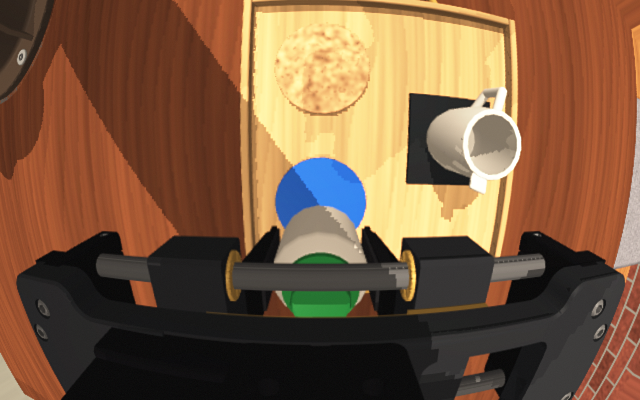

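The pot is held with its green top at (320,285), above the blue mat, which is centred on column 320. The jug stands on the slate. Now I lower the pot.

Request:
{"fn": "servo_tool", "kwargs": {"moves": [[[0,0,3,0,3.8],[0,0,6,0,3.8],[0,0,7.8,0,3.8],[0,0,8.7,0,3.8],[0,0,9.2,0,3.8],[0,0,9.5,0,3.8],[0,0,9.6,0,3.8],[0,0,9.6,0,3.8],[0,0,9.6,0,3.8]]]}}

```text
time_s: 11.57
eef_pos: [0.4768, -0.2801, 0.0291]
tcp_rot: [0.001, 0.708, 0.706, 0.0]
wrist_force: [-0.1, -1.1, -0.8]
grip_width: 0.502
grasp_force: 30.0
```

Request:
{"fn": "servo_tool", "kwargs": {"moves": [[[0,0,0,0,6.5],[0,0,0,0,7.5],[0,0,0,0,7.5],[0,0,0,0,7.5],[0,0,0,0,7.5],[0,0,0,0,7.5],[0,0,-2,0,7.5],[0,0,-5,0,7.5],[0,0,-9,0,7.5],[0,0,-13,0,7.5],[0,0,-16,0,7.5],[0,0,-16,0,7.5]]]}}

```text
time_s: 12.57
eef_pos: [0.4781, -0.2811, 0.194]
tcp_rot: [0.005, 0.708, 0.706, 0.001]
wrist_force: [0.2, -0.2, 0.2]
grip_width: 0.786
grasp_force: 0.0
```

```bash
python3 -c "
from h import *
to(.6043,.3478,.19,90)"
```

```text
t 12.57 tcp [ 0.4781 -0.2811  0.194 ] yaw 89.8 move cm [62.93 12.44  0.4 ] turn -0.003 w 0.7859306686789725
```

Request:
{"fn": "servo_tool", "kwargs": {"moves": [[[62.9,12.5,0.2,0,8],[62.9,12.5,0.2,0,8],[62.9,12.5,0.2,0,8],[62.9,12.5,0.2,0,8],[62.9,12.5,0.2,0,8],[62.9,12.5,0.2,0,8],[62.9,12.5,0.2,0,8],[62.9,12.5,0.2,0,8],[62.9,12.5,0.2,0,8],[62.9,12.5,0.2,0,8],[62.9,12.5,0.2,0,8],[62.9,12.5,0.2,0,8]]]}}

```text
time_s: 13.57
eef_pos: [0.5751, 0.2124, 0.186]
tcp_rot: [-0.0, 0.708, 0.706, -0.0]
wrist_force: [1.1, -1.1, 0.0]
grip_width: 0.841
grasp_force: 0.0
```

```bash
python3 -c "
from h import *
to(.6043,.3478,.19,90)"
```

```text
t 13.57 tcp [0.5751 0.2124 0.186 ] yaw 89.8 move cm [13.55  2.88 -0.4 ] turn -0.003 w 0.8413240213454602
```

Request:
{"fn": "servo_tool", "kwargs": {"moves": [[[4,0.9,-0.4,0,8],[8,1.7,-0.4,0,8],[12,2.6,-0.4,0,8],[13.5,2.9,-0.4,0,8],[13.5,2.9,-0.4,0,8],[13.5,2.9,-0.4,0,8]]]}}

```text
time_s: 14.07
eef_pos: [0.6042, 0.3455, 0.1893]
tcp_rot: [-0.0, 0.708, 0.707, -0.001]
wrist_force: [0.0, -0.7, -0.1]
grip_width: 0.838
grasp_force: 0.0
```

```bash
python3 - <<'E'
from h import *
to(.6043,.3478,.014,90)
o=manip.get_obs();p,d=cams.camera('wrist');cv2.imwrite('pics/w4.png',p[:,:,::-1])
E
```

```text
t 14.07 tcp [0.6042 0.3455 0.1893] yaw 89.9 move cm [2.300e-01 1.000e-02 1.753e+01] turn -0.002 w 0.8380208833704876
```

View pics/w4.png

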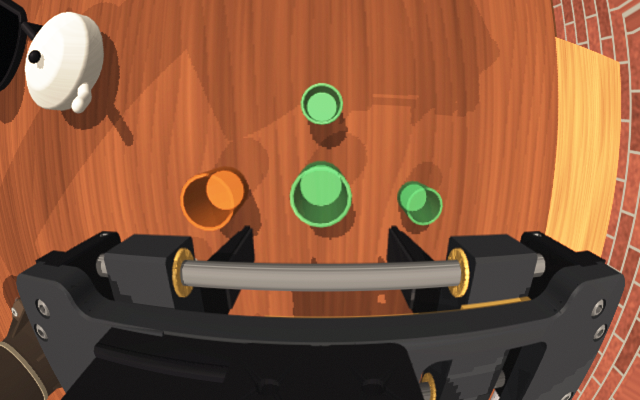

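The largest green cup's rim is centred at (321,195), between the fingers. The amber cup (213,200) and the small cups (420,203) and (321,103) are clear of the fingers.

Request:
{"fn": "servo_tool", "kwargs": {"moves": [[[0.3,0,4,0,8],[0.3,0,8,0,8],[0.3,0,12,0,8],[0.3,0,15,0,8],[0.3,0,16.5,0,8],[0.3,0,17.1,0,8],[0.3,0,17.1,0,8],[0.3,0,17.1,0,4.8],[0.3,0,17.1,0,4.8],[0.3,0,17.1,0,4.8],[0.3,0,17.1,0,4.8],[0.3,0,17.1,0,4.8]]]}}

```text
time_s: 15.12
eef_pos: [0.605, 0.3483, 0.0209]
tcp_rot: [0.0, 0.708, 0.706, 0.001]
wrist_force: [-2.3, -1.2, 7.1]
grip_width: 0.619
grasp_force: 30.0
```

Request:
{"fn": "servo_tool", "kwargs": {"moves": [[[0,0,0,0,4.8],[0,0,0,0,4.8],[0,0,0,0,4.8],[0,0,0,0,4.8],[0,0,0,0,4.8]]]}}

```text
time_s: 15.53
eef_pos: [0.605, 0.3483, 0.0209]
tcp_rot: [0.0, 0.708, 0.706, 0.001]
wrist_force: [-2.6, -0.8, 6.8]
grip_width: 0.622
grasp_force: 30.0
```

```bash
python3 -c "
from h import *
to(.478,-.155,.13,90)"
```

```text
t 15.53 tcp [0.605  0.3483 0.0209] yaw 89.8 move cm [-50.37 -12.56 -10.91] turn -0.003 w 0.6218238820665053
```

Request:
{"fn": "servo_tool", "kwargs": {"moves": [[[0,0,-1,0,4.8],[0,0,-3,0,4.8],[0,0,-6.5,0,4.8],[0,0,-10,0,4.8],[-3,-0.8,-11,0,4.8],[-7,-1.8,-11,0,4.8],[-11,-2.8,-11,0,4.8],[-15,-3.7,-11,0,4.8],[-19,-4.7,-11,0,4.8],[-23,-5.7,-11,0,4.8],[-27,-6.7,-11,0,4.8],[-31,-7.7,-11,0,4.8]]]}}

```text
time_s: 16.53
eef_pos: [0.526, 0.0367, 0.1304]
tcp_rot: [0.0, 0.708, 0.706, 0.0]
wrist_force: [0.7, -0.4, -1.7]
grip_width: 0.623
grasp_force: 30.0
```

Request:
{"fn": "servo_tool", "kwargs": {"moves": [[[-4,-1,0,0,4.8],[-8,-2,0,0,4.8],[-12,-3,0,0,4.8],[-16,-4,0,0,4.8],[-18.5,-4.6,0,0,4.8],[-19.4,-4.9,0,0,4.8],[-19.4,-4.9,0,0,4.8],[-19.4,-4.9,0,0,4.8]]]}}

```text
time_s: 17.2
eef_pos: [0.4772, -0.1553, 0.1299]
tcp_rot: [0.0, 0.709, 0.706, 0.0]
wrist_force: [0.5, 0.0, -1.5]
grip_width: 0.621
grasp_force: 30.0
```

```bash
python3 -c "
from h import *
to(.478,-.155,.0355,90)"
```

```text
t 17.2 tcp [ 0.4772 -0.1553  0.1299] yaw 89.8 move cm [0.03 0.08 9.44] turn -0.004 w 0.6207186950653878
```

Request:
{"fn": "servo_tool", "kwargs": {"moves": [[[0,0,3,0,4.8],[0,0,6,0,4.8],[0,0,7.8,0,4.8],[0,0,8.7,0,4.8],[0,0,9.2,0,4.8],[0,0,9.45,0,4.8],[0,0,9.55,0,4.8],[0,0,9.55,0,4.8],[0,0,9.55,0,4.8]]]}}

```text
time_s: 17.95
eef_pos: [0.4778, -0.1555, 0.0351]
tcp_rot: [0.001, 0.708, 0.706, 0.0]
wrist_force: [1.4, -0.5, -2.3]
grip_width: 0.623
grasp_force: 30.0
```

Request:
{"fn": "servo_tool", "kwargs": {"moves": [[[0,0,0,0,7],[0,0,0,0,8],[0,0,0,0,8],[0,0,0,0,8],[0,0,0,0,8],[0,0,0,0,8],[0,0,-2,0,8],[0,0,-5,0,8],[0,0,-9,0,8],[0,0,-13,0,8],[0,0,-16,0,8],[0,0,-16,0,8]]]}}

```text
time_s: 18.95
eef_pos: [0.479, -0.1563, 0.1996]
tcp_rot: [0.004, 0.708, 0.706, 0.001]
wrist_force: [0.1, 0.1, -0.0]
grip_width: 0.838
grasp_force: 0.0
```

Request:
{"fn": "servo_tool", "kwargs": {"moves": [[[4,0,0,0,8],[8,0,0,0,8],[12,0,0,0,8],[16,0,0,0,8],[20,0,0,0,8],[24,0,0,0,8],[28,0,0,0,8],[30,0,0,0,8],[30,0,0,0,8],[30,0,0,0,8]]]}}

```text
time_s: 19.78
eef_pos: [0.4777, 0.1453, 0.1935]
tcp_rot: [-0.0, 0.707, 0.707, -0.0]
wrist_force: [-0.1, 0.6, 0.7]
grip_width: 0.841
grasp_force: 0.0
```

```bash
python3 - <<'E'
from h import *
p,d=cams.camera('top');q,_=cams.camera('side');np.savez('end.npz',p=p,d=d)
cv2.imwrite('pics/end.png',np.hstack([cv2.resize(p[150:290,350:520],None,fx=2.2,fy=2.2),cv2.resize(q[70:210,300:470],None,fx=2.2,fy=2.2)])[:,:,::-1])
W=cloud('top',d)
for n,x,y,h in [('jug',.6012,-.2175,.094),('pot',.4767,-.2794,.09),('cup',.478,-.155,.086)]:
    t=W[(np.hypot(W[:,:,0]-x,W[:,:,1]-y)<.045)&(W[:,:,2]>h-.008)&(W[:,:,2]<h+.012)]
    if len(t)>5: print(n,len(t),t.min(0).round(3),t.max(0).round(3),circ(t))
E
```

```text
jug 191 [ 0.575 -0.25   0.086] [ 0.627 -0.189  0.099] (array([ 0.60045047, -0.21741558]), np.float64(0.025320524664824047))
pot 115 [ 0.463 -0.293  0.082] [ 0.49  -0.268  0.093] (array([ 0.47703956, -0.27978318]), np.float64(0.009445396334469416))
cup 172 [ 0.449 -0.185  0.078] [ 0.506 -0.125  0.091] (array([ 0.47727194, -0.15400442]), np.float64(0.027606946911800472))
```

View pics/end.png

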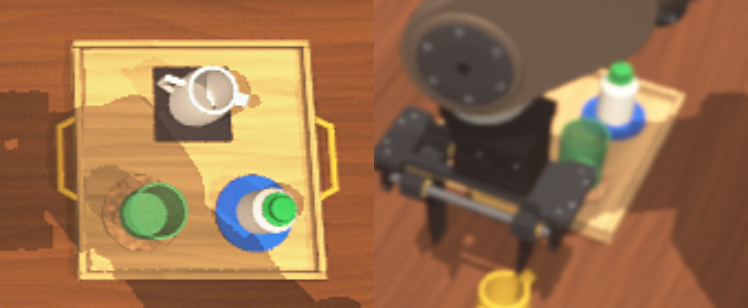

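The jug stands on the slate, the pot on the blue mat and the cup on the cork, all upright and within about 3 mm of centre. The robot is touching nothing, so I hand in.

```bash
python3 -c "
from bench import manip
print(manip.hand_in())"
```

```text
the job is handed in; nothing more can be done
None
```

The job is handed in: by my last top-camera measurement, the white jug, green-topped pot and largest green cup stand upright within about 3 mm of the centres of the slate, blue and cork mats. I routed the arm clear of the look-alikes but did not re-measure them, and the hand-in gave no verdict.

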